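# Trip test of the breaker box

### The arm

A 6-joint arm with a two-finger parallel gripper is mounted at the origin on the work surface. World frame = base frame: x ahead of the robot, y to its left, z up, the work surface at z = 0. Lengths are in m, angles in degrees, forces in N, time in s.
With the tool pointing down it reaches from about 0.375 to 0.75 m from the base axis. Payload 9 kg.
Tool frame: the origin (TCP) lies where the fingers leave the gripper's body, on its centre line; the fingertips stand 73 mm ahead of it and the grasp point (between the pads) lies 54 mm ahead of it (robot.tip_reach is the distance from the TCP to the fingertips, in m); z points along the fingers, y is the line along which they close (so a half turn about z gives the same grasp; the last joint's range is limited). The gripper opens to 85 mm and grips with 20 to 120 N. Pads are 22 mm wide; open, the fingers measure 114 mm over their backs; the gripper's body (76 mm by 85 mm) begins 54 mm behind the grasp point. The pads swing forward as they close: fully open they stand 13 mm farther back than shut.
Start: joints at [51.755, 5.964, 5.575, 89.605, 0, 77.527], TCP at [0.261, 0.54, 0.304] pointing down, gripper open.
Joint ranges: [-171.21, 171.21], [-48.23, 106.86], [-62.78, 66.21], [-105.2, 120.99], [-86.42, 89.51], [-180, 180]. Speed limits (degrees/s): [127.2, 127.2, 147.25, 180, 180, 180].

### API

Orientations are given as [roll, pitch, yaw] about the fixed x, y, z axes, in that order (R = Rz(yaw) Ry(pitch) Rx(roll)).
In Python, from plant import robot gives the robot as it stands. Calls block until the motion is done:
- robot.move_pose(position, orientation): joint-space move of the TCP to a pose.
- robot.line_to(position, vel=0.15, rotation=None, guard=None): straight line of the TCP; rotation=None keeps the orientation; vel is the mean speed in m/s. With guard (N) it stops when the force on the tool has changed by that much, and returns True; else False.
- robot.goto_joints(angles): joint-space move.
- robot.set_gripper(opening): finger opening in m; the grip force is fixed at half the most; returns when the fingers have stopped.
- robot.pause(seconds).
- robot.ik(position, orientation): joint angles nearest the present ones, or None.
- robot.observe(): the state.
- robot.grab_frame(name): name is "scene" or "side" or "wrist"; returns the picture (400x640x3 uint8, blue, green, red); there is no depth.
- robot.get_calibration(name): a dict with "vertical_fov" (degrees; the focal length in pixels is half the picture's height over the tangent of half this angle, whatever the lens; pixels are square), "cx", "cy" (the principal point, pixels), "rvec" (rotation vector, rad) and "tvec" (3), from world to camera coordinates, as OpenCV has them. Camera axes: x right, y down, z forward; pixel columns grow to the right and rows downward; lengths in m; the calibration is good to about 2 mm. A picture is of the moment at which its call begins: read the wrist's pose just before it. get_calibration takes no time and is no camera call; for the wrist camera it gives the pose at the moment of the call.
A pose or a line that the arm cannot do raises robot.IKError and nothing moves.
- robot.job_done(): hands the job in; it is judged then, once.
The state is a dict: "time": time; "q": joint angles; "qvel": joint speeds; "joint_torque": joint torques, N m; "tool_pos": TCP position; "tcp_rot": TCP orientation; "ft_force": force on the tool from outside, world axes, zero at the start; "torque": the same for the moment, N m; "gripper_width": finger opening in m; "gripper_force": force on a finger pad.
Only numpy, scipy, OpenCV 4.12 (cv2) and the standard library are available. Lean on these libraries where they do the work, as an engineer would, in place of code of your own. Each camera call takes 0.05 s, during which the arm holds its last target. There are 200 camera calls.

### The job

Test the breaker box, the wider of the two grey boxes, the one with the T-shaped lever standing up: press its low round test button so that the lever drops down by itself, then lift the lever back up to its rest position and let go of it. Finally re-arm the box by pushing its tall mushroom-headed reset plunger right down to its stop, keeping it there for a moment, and let it come up again. Leave the lever up, and leave the bench supply and everything else on the table undisturbed.

Things in the scene. Friction and masses are not known exactly. Their poses are not given: they have to be found in the camera images.
- breaker_box: Breaker test box, fixed, plain grey, 260 mm wide (y) x 173 mm deep (x). Origin on the table under its middle; x points from front (robot side) to back. Front deck (x -85 to +18 mm) is 68 mm high, with a 16 mm slot along x in the middle for the lever; the rear block (x +18 to +88 mm) is 95 mm high and carries, at x +53 mm, the test button (y -85 mm) and the reset plunger (y +85 mm).
- trip_lever (a joint): Angle (rad) of the T-shaped lever about the pivot's y axis: 0 = up, at rest on its rear stop, leaning back 0.25 rad beyond vertical; grows as it swings over to the front; 1.45 = dropped on its front stop, leaning forward 1.2 rad from vertical. Falls to whichever side of vertical it leans to. Needs under 2 N at the bar.
- lever_bar: Black cross bar of the T-shaped lever: cylinder 18 mm in diameter, 44 mm long along y (parallel to the box's y), origin at its centre, 100 mm from the pivot; a 10 mm rod joins its middle. Bar centre 163 mm above the table when up; dropped 102 mm above it and 93 mm in front of the pivot, beyond the front edge of the box. Can be pinched by its flat ends, or hooked and pushed.
- lever_pivot (a point): Pivot of the lever, fixed in the box, 66 mm above the table, at box x -30 mm, y 0. The lever turns about the box's y axis through this point.
- test_button (a joint): How far the test button is pressed (m): 0 = out, 0.010 = fully in; the lever is tripped at about 0.007; takes 2 N to start and 7 N fully in. While it is held in, the lever cannot rest up.
- button_top (a point): Centre of the flat top of the test button: a low black round cap 36 mm in diameter standing 22 mm above the rear block (117 mm above the table) when out; pressed downwards.
- reset_plunger (a joint): How far the reset plunger is pressed (m): 0 = up, 0.020 = down on its stop; takes 4 N to start and 14 N at the stop; springs back.
- plunger_top (a point): Centre of the top of the reset plunger: a black mushroom head 46 mm in diameter on a steel stem, top 46 mm above the rear block (141 mm above the table) when up; pressed downwards.
- bench_supply: Bystander: smaller grey box, fixed, 160 mm wide (y) x 140 mm deep x 60 mm high, with a small toggle lever, a push button and a knob on top, up to 145 mm high in all. Origin under its middle. Not to be operated.
- supply_toggle_tip (a point): Tip of the bench supply's small toggle lever (50 mm long). May stand at any angle; leave it.
- mug: Bystander: white mug, 80 mm in diameter, 90 mm high, loose, behind the breaker box. Origin under its middle.
- tape_roll: Bystander: roll of clear tape, 90 mm in diameter, 24 mm high, lying flat, loose, behind the breaker box. Origin under its middle.
- meter: Bystander: black hand meter, 150 mm (x) x 80 mm x 36 mm, lying loose in front of the bench supply. Origin under its middle.
- carton: Bystander: small cardboard carton, 80 mm (x) x 110 mm (y) x 70 mm high, loose, behind the bench supply. Origin under its middle.
- screwdriver: Bystander: screwdriver, 160 mm long along its x, lying loose on the table along the front of the breaker box.

How it is judged (in metres and radians):
On the way, in this order (a step that is already met when the one before it is completed fails the run):
1. the test button is pushed in (over 5 mm) (value of joint test_button above 0.005 m), for 0.02 s.
2. the lever has dropped to its front stop (over 1.3 rad) with its bar untouched (value of joint trip_lever above 1.3 rad and contact force between each of the arm, the fingers and lever_bar below 0.3 N), for 0.1 s.
3. the lever is back up at rest (under 0.08 rad) and let go (value of joint trip_lever below 0.08 rad and contact force between the fingers and lever_bar below 0.3 N), for 0.2 s.
4. the reset plunger is pushed down to its stop (over 18 mm) with the lever up (value of joint reset_plunger above 0.018 m and value of joint trip_lever below 0.1 rad), for 0.15 s.
At the end, for the whole second after the job is handed in: The lever rests up (within 0.08 rad of its rear stop), and the test button and the reset plunger are both out again (within 2 mm) (value of joint trip_lever below 0.08 rad and value of joint each of reset_plunger, test_button below 0.002 m); the robot touches nothing.
It fails at once if a loose thing on the table (mug, tape roll, meter, carton, screwdriver) is moved by more than 20 mm (distance of any of mug, tape_roll, meter, carton, screwdriver from where it was at the start of the episode above 0.02 m).
It fails at once if the bench supply is pushed on with more than 3 N or its toggle is moved by more than 10 mm (contact force between the fingers and bench_supply above 3 N or distance of supply_toggle_tip from where it was at the start of the episode above 0.01 m).
It also fails if it takes over 51 s, if anything falls off the work surface, if the arm or the gripper's body presses on something with over 40 N, if the wrist force passes 120 N, or if a joint passes its speed limit or range.

## Working session

There is one attempt and no reset: what is moved stays moved. The work goes in short steps, each a Python script; the robot and the scene stay as the last script left them, time stands still between calls to the robot, and variables do not carry over. Pictures are saved under pics/ and viewed, at most 10 in all, crops included, and the job is handed in when it is done.

```bash
mkdir -p pics; ls
python3 - <<'E'
from plant import robot
import cv2
for n in("scene","side"):
    cv2.imwrite(f"pics/{n}0.png",robot.grab_frame(n)); print(n,robot.get_calibration(n))
o=robot.observe();print(o["time"],o["tcp_rot"],o["tool_pos"],robot.tip_reach)
E
```

```text
pics
scene {'vertical_fov': 46.27172776129562, 'cx': 318.7384861145921, 'cy': 197.43836143023253, 'rvec': array([ 1.47770331,  2.1233263 , -0.81437746]), 'tvec': array([ 0.16600324, -0.30257276,  1.57509824])}
side {'vertical_fov': 47.89612855807914, 'cx': 322.09152468224784, 'cy': 201.86668856679776, 'rvec': array([ 2.1624821 , -0.79255261,  0.38079043]), 'tvec': array([-0.40635441,  0.32073461,  0.86213738])}
0.1 [-1.79934902e+02 -1.26224019e-02  1.54227980e+02] [0.26073957 0.5401594  0.30320551] 0.0726
```

View pics/scene0.png

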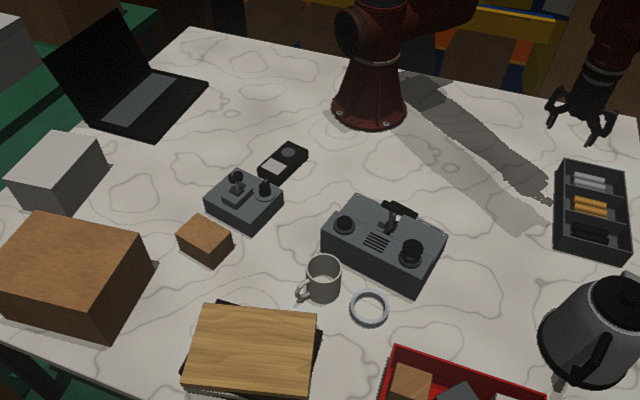

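View pics/side0.png

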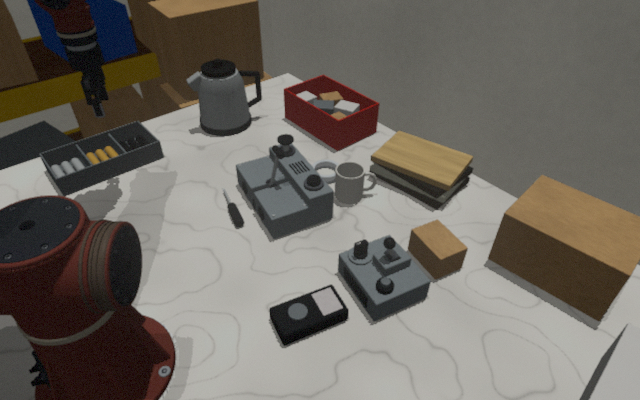

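The scene view shows the breaker box around (385,245), with the button at about (344,222), the plunger head at about (411,247) and the lever bar at about (400,209). In the side view the button is at about (313,182), the plunger at about (285,142), and the screwdriver lies in front at (233,210). I'll enlarge the box in both views.

Run:
```python
import cv2,numpy as np
a=cv2.imread("pics/scene0.png")[180:310,310:460]; b=cv2.imread("pics/side0.png")[120:250,215:365]
f=lambda i:cv2.resize(cv2.convertScaleAbs(i,alpha=1.6,beta=10),None,fx=4,fy=4,interpolation=cv2.INTER_CUBIC)[:520]
im=np.vstack([f(a)]) ; im2=f(b)
c=np.hstack([cv2.resize(im,(400,347)),cv2.resize(im2,(400,347))]);cv2.imwrite("pics/crop.png",c)
cv2.imwrite("pics/c1.png",im);cv2.imwrite("pics/c2.png",im2)
```

```text
(no output)
```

View pics/c1.png

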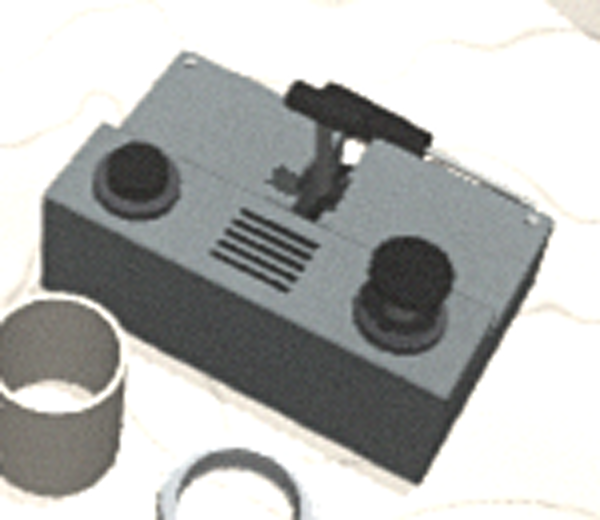

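View pics/c2.png

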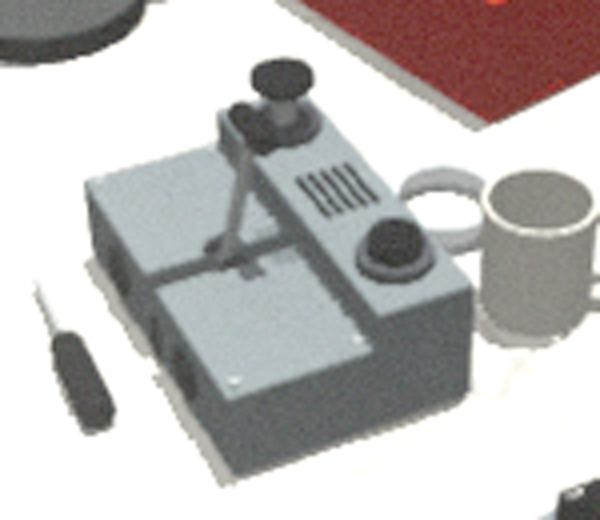

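Crop 1 (scene, 4x) shows the button top at (138,167), the plunger top at (411,268), the bar from (298,95) to (424,142), and the deck front corners at (183,52) and (552,222). Crop 2 (side) shows the button at (397,240), the plunger at (283,76), and the deck front corners at (233,400) and (87,182). The rear corner is at (45,197) in crop 1 and (472,290) in crop 2.

```bash
cat > h.py <<'E'
from plant import robot
import cv2,numpy as np
def P(n):
    c=robot.get_calibration(n);f=200/np.tan(np.radians(c["vertical_fov"]/2))
    K=np.array([[f,0,c["cx"]],[0,f,c["cy"]],[0,0,1]]);R=cv2.Rodrigues(c["rvec"])[0]
    return K@np.hstack([R,np.reshape(c["tvec"],(3,1))])
def tri(Pa,a,Pb,b):
    X=cv2.triangulatePoints(Pa,Pb,np.float64(a).reshape(2,1),np.float64(b).reshape(2,1)).ravel();X=X[:3]/X[3]
    e=[(lambda p:p[:2]/p[2])(Q@np.r_[X,1])-u for Q,u in((Pa,a),(Pb,b))]
    return X,np.round(np.ravel(e),1)
def plane(Pm,u,z):
    M=np.c_[Pm[:,:2],Pm[:,2]*z+Pm[:,3]];s=np.linalg.solve(M,np.r_[u,1]);return s[:2]/s[2]
E
python3 - <<'E'
from h import *
A,B=P("scene"),P("side")
ca=lambda x,y:np.array([310+x/4-.4,180+y/4-.4]);cb=lambda x,y:np.array([215+x/4-.4,120+y/4-.4])
pts={"button":((138,165),(397,240),[.053,-.085,.117]),"plunger":((411,268),(283,76),[.053,.085,.141]),
"fr-":((183,52),(233,400),[-.085,-.13,.068]),"fr+":((552,222),(87,182),[-.085,.13,.068]),"re-":((45,197),(472,290),[.088,-.13,.095])}
L=[];W=[]
for k,(a,b,l) in pts.items():
    X,e=tri(A,ca(*a),B,cb(*b));print(k,X.round(4),e,plane(A,ca(*a),l[2]).round(4),plane(B,cb(*b),l[2]).round(4));L.append(l[:2]);W.append(X[:2])
L=np.array(L);W=np.array(W);l0,w0=L.mean(0),W.mean(0);H=(L-l0).T@(W-w0);th=np.arctan2(H[0,1]-H[1,0],H[0,0]+H[1,1])
R=np.array([[np.cos(th),-np.sin(th)],[np.sin(th),np.cos(th)]]);o=w0-R@l0
print("yaw",np.degrees(th),"o",o,"resid mm",((L@R.T+o-W)*1e3).round(1).tolist())
for n,p in(("bar end-",(298,95)),("bar+",(424,142))):print(n,plane(A,ca(*p),.163),(plane(A,ca(*p),.163)-o)@R)
print("screwdriver",[((plane(B,cb(*p),.01)-o)@R).round(3) for p in((38,285),(95,420))])
print("mug top",((plane(B,cb(540,197),.09)-o)@R), "tape",((plane(A,ca(232,500),.024)-o)@R))
E
```

```text
button [0.5895 0.0991 0.1104] [-0.3  0.1 -0.3 -0.1] [0.5943 0.1009] [0.5842 0.0916]
plunger [0.6265 0.2657 0.136 ] [-0.1  0.  -0.1 -0. ] [0.6303 0.2659] [0.622 0.259]
fr- [0.4498 0.0874 0.0631] [-0.2  0.1 -0.3 -0.1] [0.4537 0.0889] [0.4472 0.0821]
fr+ [0.5046 0.3378 0.0626] [-0.1  0.  -0.1 -0. ] [0.5091 0.3375] [0.501  0.3307]
re- [0.6126 0.051  0.087 ] [ 0.1 -0.1  0.1  0. ] [0.619  0.0528] [0.6057 0.0441]
yaw -12.700512878975266 o [0.55762429 0.19460784] resid mm [[1.2, 1.0], [1.5, 0.2], [-3.7, -0.9], [-1.3, 2.3], [2.3, -2.5]]
bar end- [0.55017545 0.17956732] [-0.00395985 -0.01631018]
bar+ [0.55942223 0.25419749] [-0.01134713  0.05852693]
screwdriver [array([-0.136,  0.098]), array([-0.148, -0.051])]
mug top [ 0.17197483 -0.06463235] tape [0.16722156 0.04899628]
```

The two views agree on a yaw of about -12.7° with a few mm of bias. I'll refine with two wrist-camera positions above the box.

Run:
```python
from h import *
o=np.array([.5576,.1946]);th=np.radians(-12.7);R=np.array([[np.cos(th),-np.sin(th)],[np.sin(th),np.cos(th)]])
ims=[];Ps=[]
for y in(-.06,.06):
    p=o+R@np.array([.0,y])
    robot.move_pose([*p,.36],[180,0,167.3]);robot.pause(.2)
    Ps.append(P("wrist"));im=robot.grab_frame("wrist");ims.append(im)
np.save("wp.npy",Ps);np.save("wi.npy",ims)
cv2.imwrite("pics/w.png",cv2.resize(np.vstack(ims),(480,600)))
cv2.imwrite("pics/w0.png",ims[0]);cv2.imwrite("pics/w1.png",ims[1])
s=robot.observe();print(s["time"],s["tool_pos"],s["tcp_rot"],s["q"])
```

```text
2.9583 [0.57088435 0.25225988 0.36031557] [1.79994446e+02 2.27274324e-02 1.67227003e+02] [ 1.18566114e+01  1.15894334e+01  1.76310314e+01  9.60186236e+01
 -4.42293080e-03  2.46296068e+01]
```

View pics/w0.png

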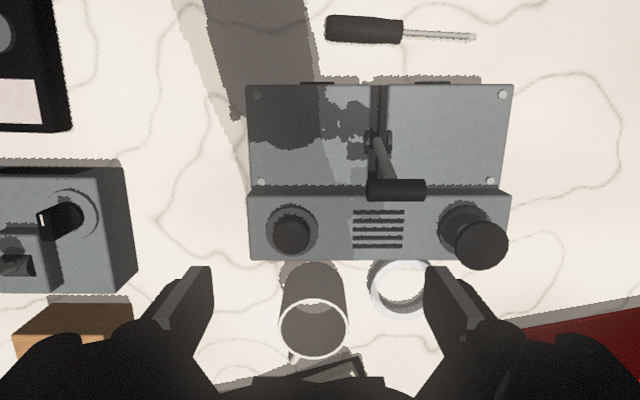

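View pics/w1.png

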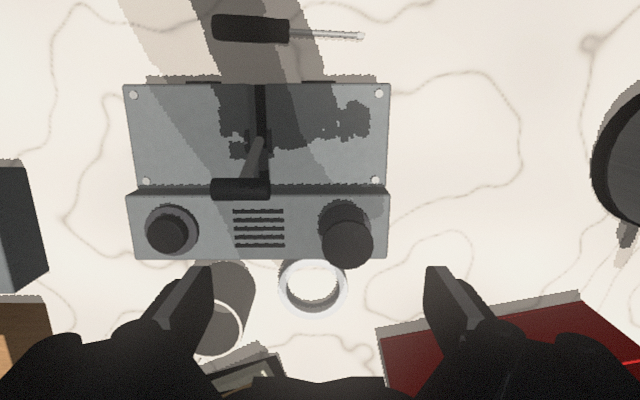

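The wrist views give these pixel positions:

| Feature | w0 | w1 |
|---|---|---|
| Button cap | (291,229) | (167,235) |
| Plunger head | (482,245) | (347,244) |
| Bar | (397,190) | (241,189) |

The box edges are parallel to the image rows, so the yaw is right. Next I'll fit the blobs and triangulate them.

Run:
```python
from h import *
Ps=np.load("wp.npy");ims=np.load("wi.npy")
rois={"button":[(265,205,320,254),(142,205,202,258)],"plunger":[(445,205,512,272),(316,200,378,272)],"bar":[(355,174,440,206),(205,172,280,206)]}
out={}
for k,rr in rois.items():
    for im,(x0,y0,x1,y1) in zip(ims,rr):
        g=cv2.GaussianBlur(cv2.cvtColor(im,cv2.COLOR_BGR2GRAY),(3,3),0)[y0:y1,x0:x1]
        for t in(38,46,54):
            m=cv2.morphologyEx((g<t).astype(np.uint8),cv2.MORPH_OPEN,np.ones((5,5)))
            c=cv2.findContours(m,0,2)[0]
            if not c: continue
            c=max(c,key=cv2.contourArea);(x,y),r=cv2.minEnclosingCircle(c);b=cv2.boundingRect(c)
            print(k,t,"circ",round(x+x0,1),round(y+y0,1),round(r,1),"box",b[0]+x0,b[1]+y0,b[2],b[3])
q={"button":((291,229.5),(167,234.5)),"plunger":((482,245),(347,244)),"bar":((397,189.5),(240.5,189)),"s1":((257,95),(133.5,95)),"s2":((502.5,95),(379,93.5)),"s4":((490,181),(375,180.5))}
for k,(a,b) in q.items(): 
    X,e=tri(Ps[0],np.array(a),Ps[1],np.array(b));print(k,X.round(4),e)
o=np.array([.5576,.1946]);th=np.radians(-12.7);R=np.array([[np.cos(th),-np.sin(th)],[np.sin(th),np.cos(th)]])
for k,l in {"button":[.053,-.085,.117],"plunger":[.053,.085,.141],"bar":[-.0053,0,.163]}.items():
    print(k,"pred",o+R@np.array(l[:2]),[plane(Ps[i],q[k][i],l[2]).round(4) for i in(0,1)])
```

```text
button 54 circ 293.0 219.5 9.3 box 284 216 19 7
button 46 circ 184.0 229.0 2.8 box 182 227 5 5
button 54 circ 174.5 226.5 16.3 box 162 215 26 23
plunger 54 circ 324.0 219.5 3.2 box 322 217 5 6
bar 46 circ 394.5 183.0 27.7 box 367 174 56 14
bar 54 circ 394.8 188.2 30.3 box 365 174 61 27
bar 38 circ 253.2 179.6 15.8 box 238 172 31 16
bar 46 circ 240.6 186.5 30.1 box 211 172 60 28
bar 54 circ 240.1 185.6 31.0 box 210 172 61 28
button [0.5909 0.1003 0.11  ] [ 0.1  2.8 -0.1 -2.8]
plunger [0.6284 0.2656 0.1388] [-0.   0.1  0.  -0.1]
bar [0.5541 0.1961 0.1662] [-0.   0.3  0.  -0.3]
s1 [0.4618 0.0954 0.0688] [-0.   0.3 -0.  -0.3]
s2 [0.5129 0.3258 0.0688] [ 0.  -0.2 -0.   0.2]
s4 [0.5961 0.3071 0.0688] [-0.   0.3 -0.  -0.3]
button pred [0.5906164  0.10002771] [array([0.5855, 0.1021]), array([0.5916, 0.1032])]
plunger pred [0.62799026 0.26586859] [array([0.6272, 0.2647]), array([0.6275, 0.2656])]
bar pred [0.55242967 0.19576518] [array([0.5548, 0.1967]), array([0.5549, 0.1952])]
```

Wrist triangulation agrees with the predicted positions to about 1–2 mm: deck 68.8 mm, plunger 139 mm, bar 166 mm. I'll press the test button now.

```bash
cat >> h.py <<'E'
o=np.array([.5582,.1948]);YAW=-12.6;th=np.radians(YAW);R=np.array([[np.cos(th),-np.sin(th)],[np.sin(th),np.cos(th)]])
def T(x,y,ztip): return [*(o+R@np.array([x,y])),ztip+robot.tip_reach]
RPY=[180,0,180+YAW]
def st(m=""):
    s=robot.observe();print(m,"t",round(s["time"],2),"tip z",round(s["tool_pos"][2]-robot.tip_reach,4),"F",np.round(s["ft_force"],1),"w",s["gripper_width"])
E
python3 - <<'E'
from h import *
robot.set_gripper(0)
robot.move_pose(T(.053,-.085,.20),RPY)
robot.line_to(T(.053,-.085,.128)); st()
print(robot.line_to(T(.053,-.085,.105),vel=.02,guard=9)); robot.pause(.1); st("pressed")
robot.line_to(T(.053,-.085,.22)); robot.pause(.3); st()
robot.move_pose(T(-.165,0,.22),RPY)
cv2.imwrite("pics/side1.png",robot.grab_frame("side"))
im=robot.grab_frame("wrist")
cv2.imwrite("pics/m.png",np.hstack([cv2.resize(im,(400,250)),cv2.imread("pics/side1.png")[90:290,180:500].repeat(1,0)[:, :].copy() if 0 else cv2.resize(cv2.imread("pics/side1.png")[100:275,180:460],(400,250))])); st()
E
```

```text
t 5.1 tip z 0.1292 F [0.1 0.2 0.6] w -0.00018168482109648458
True
pressed t 6.21 tip z 0.1072 F [-1.6 -0.6  6.1] w 0.0001469898232421958
 t 7.42 tip z 0.2194 F [-0.   0.6  0.2] w 8.135353124289365e-05
 t 8.45 tip z 0.22 F [ 0.   0.  -0.7] w -6.498556017421653e-05
```

View pics/m.png

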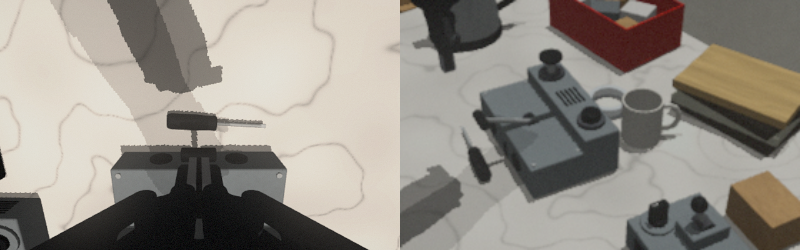

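The lever has dropped: the bar hangs past the box's front edge at about (485,122) in the right half, and the button is out. Now I'll hook the bar from the front with closed fingers and push it along its arc.

Run:
```python
from h import *
print("desc",robot.line_to(T(-.165,0,.087),vel=.1,guard=6)); st()
# bar centre at lever angle a (from vertical, + forward); finger centre 20 mm in front of the bar
pt=lambda a,d=.020:T(-.030-.1*np.sin(a)-d,0,.066+.1*np.cos(a)-.017)
g=robot.line_to(pt(1.2),vel=.05,guard=15);st(f"contact {g}")
for a in np.arange(1.05,-.19,-.15):
    g=robot.line_to(pt(a),vel=.07,guard=20)
    if g: st(f"guard {a}");break
st("top")
cv2.imwrite("pics/side2.png",robot.grab_frame("side"))
c=cv2.imread("pics/side2.png")[60:260,200:400];cv2.imwrite("pics/s2.png",cv2.resize(c,(600,600),interpolation=cv2.INTER_CUBIC))
```

```text
desc False
 t 9.93 tip z 0.0877 F [ 1.  -0.4 -0.2] w 1.6000111332795843e-05
contact False t 10.52 tip z 0.0851 F [-0.3  0.1  0.9] w -8.297429833862661e-06
top t 13.82 tip z 0.1477 F [0.9 0.5 0.1] w -0.00015189721748735198
```

View pics/s2.png

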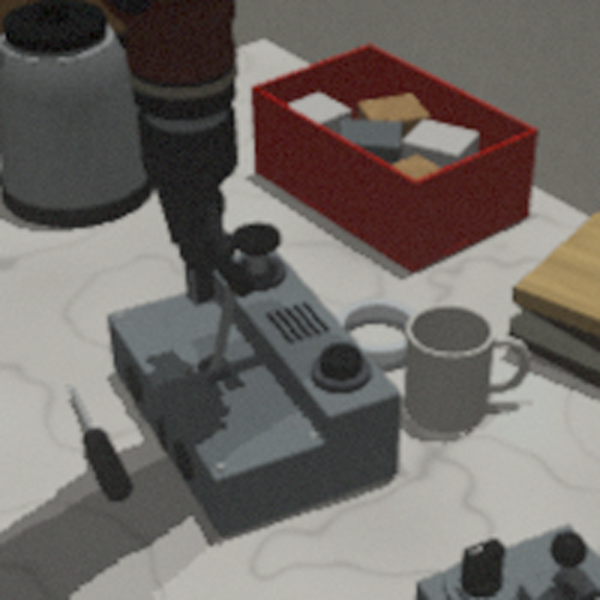

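The lever rod leans back at about (222,330) and the bar rests at the rear, so it's up. I'll retreat, then press the reset plunger.

Run:
```python
from h import *
x=-.030+.1*np.sin(.15)-.02
robot.line_to(T(x-.05,0,.15),vel=.1); robot.line_to(T(x-.05,0,.235)); robot.pause(.3)
robot.line_to(T(.053,.085,.235)); robot.line_to(T(.053,.085,.15)); st()
g=robot.line_to(T(.053,.085,.117),vel=.02,guard=22); st(f"down {g}"); robot.pause(.5); st("held")
robot.line_to(T(.053,.085,.25),vel=.08); robot.pause(.4); robot.line_to(T(-.15,.085,.30));st()
c=robot.grab_frame("side")[60:260,200:400];cv2.imwrite("pics/s3.png",cv2.resize(c,(600,600),interpolation=cv2.INTER_CUBIC))
```

```text
t 17.48 tip z 0.1513 F [ 0.4 -0.5  0.5] w 0.00013096897745856
down True t 18.93 tip z 0.1215 F [-5.7 -1.6 13.1] w 0.00023581082906420377
held t 19.43 tip z 0.122 F [-4.1 -1.6 13.5] w -0.0003413720156834961
 t 23.15 tip z 0.2996 F [-0.6 -0.1  0.1] w -0.0002957529350011987
```

View pics/s3.png

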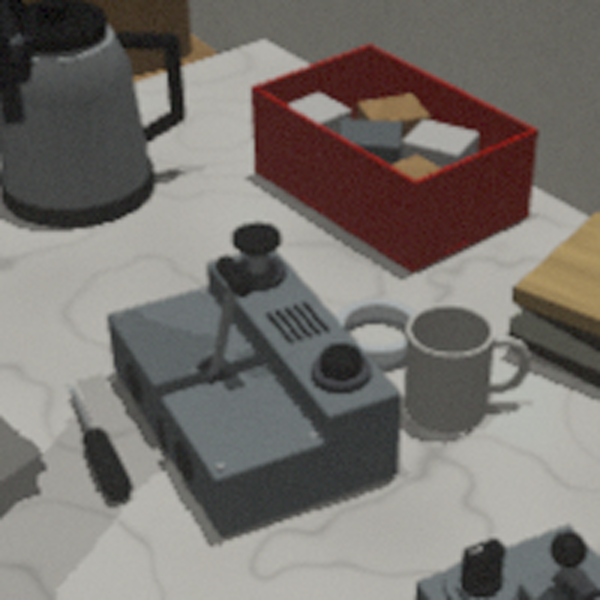

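The lever is up and the plunger and button are out. But the held force of 13.5 N puts the plunger only about 19 mm down, which is a thin margin. Pressing again is harmless, so I'll do it a bit harder.

Run:
```python
from h import *
robot.line_to(T(.053,.085,.25)); robot.line_to(T(.053,.085,.15))
g=robot.line_to(T(.053,.085,.1185),vel=.015,guard=35); st(f"down {g}"); robot.pause(.6); st("held")
robot.line_to(T(.053,.085,.25),vel=.08); robot.pause(.4); robot.line_to(T(-.15,.085,.30)); robot.pause(.5);st()
c=robot.grab_frame("side")[60:260,200:400];d=cv2.absdiff(cv2.resize(c,(600,600),interpolation=cv2.INTER_CUBIC),cv2.imread("pics/s3.png"))
print("diff mean over box",d[220:540,110:400].mean(),(d[220:540,110:400].max(2)>50).sum())
robot.job_done()
```

```text
down False t 27.81 tip z 0.1207 F [-6.3 -1.6 15. ] w 0.00024858248252944973
held t 28.41 tip z 0.1207 F [-6.9 -1.8 14.6] w 0.00011348845612566288
 t 32.64 tip z 0.3 F [0.6 0.3 0. ] w -0.0002685944301036339
diff mean over box 1.703096264367816 0
the job is handed in; nothing more can be done
```

I handed the job in at about 33 s with no verdict returned: the test button tripped the lever, the lever is back up, and the reset plunger was held at its stop (14.6 N) and released; nothing in the camera views looked disturbed.

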